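# Level the riser shelf with a spirit level

## Task

Push the blue spirit level flush into the corner of the small wooden riser shelf where its back lip and left lip meet, and press the level firmly down on its thumb pad to see its true reading, since the shelf's soft foot gives a little. Then turn the red levelling knob until the bubble stands between the two black lines while the level is pressed down in its corner. The job finishes with the gripper still pressing the level firmly on the shelf, bubble between the lines; do not let go, and leave the onion, salt shaker and spice jar where they stand.

Things in the scene. Friction and masses are not known exactly. Their poses are not given: they have to be found in the camera images.
- level: blue spirit level, 36 (x) x 180 (y) x 38 mm high, 0.35 kg, loose on the shelf; origin at the centre of its underside, x towards the shelf's back lip, y along its length towards its left end, z up. Friction holds it where it is pushed
- level_corner (a point): the lower back left corner of the level (18 mm in x and 90 mm in y from level)
- riser: riser shelf fast on the worktop: wooden board 200 (x) x 380 (y) x 18 mm, its top 62 mm above the worktop when level. Origin on the worktop under the board's middle, x towards the back lip, y towards the left lip. Lips 25 mm high, inner faces at x = +80 and y = +165 mm. Its left end stands on fixed legs, about which the board tilts a little, its right end on the screw foot under the knob
- corner (a point): the inner corner of the two lips, at the board's top surface, moving with the board (about 80, 165, 62 mm from riser); x towards the back lip, y towards the left lip. level_corner meets it when the level is flush
- shelf (a joint): give of the foot's soft rubber pad, as slope of the board (rad): 0 relaxed, 0.02 squeezed to its stop, which takes about 6 N pressed down on the level in its corner and 2 mm of travel there (10 to 20 N is sure). Squeezing lowers the right end: unpressed, the bubble stands 8 mm further right (-y) than its true, pressed reading
- knob_grip (a point): centre of the knob's red bar: 44 mm long (x of this point), 14 mm thick (y), 28 mm high, top 12 mm above this point, 29 mm above the board at x = -45, y = -145 mm of riser; below it a black disc of 44 mm. Stiff (0.2 N m). Each rad clockwise from above raises the shelf's right end and the knob by 10 mm and moves the bubble to the right (-y) by 0.03 rad (12 mm); at most 1.3 rad are wanting
- onion: onion, about 80 mm, standing behind the shelf; leave it
- salt_shaker: salt shaker, 44 mm wide, 90 mm high, left of the shelf; leave it
- spice_jar: spice jar with dark lid, 44 mm wide, 105 mm high, right of the shelf; leave it
- thumb_pad (a point): centre of the black rubber thumb pad, 32 (x) x 34 (y) mm, in the middle of the level's top, 41 mm above its underside; press here, straight down, with closed fingertips
- vial (a point): centre of the yellow-green vial window, 18 x 60 mm, in the level's top, 53 mm from its middle towards the right end (-y); two black lines across it 21 mm apart, a white bubble 15 mm long moves along it
- bubble (a joint): the level's reading: angle of the bubble along its curved vial (radius 0.4 m), in rad, equal to the slope: 0 in the middle of the lines, 0.01 = 4 mm off, + towards the level's left end (it goes to the higher end); settles in about 1 s; stops at +-0.055. Between the lines: within +-0.0075 (3 mm). Noisy: average many readings

How it is judged:
On the way, in this order (a step that is already met when the one before it is completed fails the run):
1. the level lies flush in the corner of the lips (x of level_corner in the frame of corner between -0.004 and 0.004 m and y of level_corner in the frame of corner between -0.004 and 0.004 m and z of level_corner in the frame of corner between -0.004 and 0.004 m and angle between the y axis of level and the y axis of corner, either way round below 0.03 rad), for 0.2 s.
2. the level is pressed down in its corner, the foot's pad squeezed to its stop (true reading) (all of step 1 and contact force between the fingers and level above 4 N and value of joint shelf above 0.017 rad), for 0.4 s.
3. pressed down in its corner, the level shows its bubble between the lines (all of step 2 and value of joint bubble between -0.0075 and 0.0075 rad), for 0.3 s.
At the end, for the whole second after the job is handed in: fingers press the level with over 4 N, foot pad squeezed to within 3 mrad of its stop; level's corner within 4 mm of the lips' corner in x, y and height, square within 0.03 rad; bubble within 3 mm of the middle of its lines; level at rest (all of step 3 and linear speed of level below 0.02 m/s); the arm keeps its last pose, push and grip.
It fails at once if the onion is moved more than 3 cm (distance of onion from where it was at the start of the episode above 0.03 m).
It fails at once if the salt shaker is moved more than 3 cm (distance of salt_shaker from where it was at the start of the episode above 0.03 m).
It fails at once if the spice jar is moved more than 3 cm (distance of spice_jar from where it was at the start of the episode above 0.03 m).
It also fails if it takes over 72 s, if anything falls off the work surface, if the arm or the gripper's body presses on something with over 40 N, if the wrist force passes 120 N, or if a joint passes its speed limit or range.

## Robot

A 6-joint arm with a two-finger parallel gripper is mounted at the origin on a cart in front of the work surface, level with it; the furniture and walls round the work are solid. World frame = base frame: x ahead of the robot, y to its left, z up, the work surface at z = 0. Lengths are in m, angles in rad, forces in N, time in s.
With the tool pointing down it reaches from about 0.325 to 0.775 m from the base axis. Payload 5.5 kg.
Tool frame: the origin (TCP) lies between the finger pads; the fingertips stand 8 mm ahead of it and the grasp point (between the pads) lies 11 mm behind it (tcp_to_tips is the distance from the TCP to the fingertips, in m); z points along the fingers, y is the line along which they close (so a half turn about z gives the same grasp; the last joint's range is limited). The gripper opens to 88 mm and grips with 3 to 60 N. Pads are 20 mm wide; open, the fingers measure 115 mm over their backs; the gripper's body (75 mm by 178 mm) begins 61 mm behind the grasp point.
Start: joints at [1.073, 0.091, 1.231, -0, 1.82, -0.057], TCP at [0.256, 0.543, 0.231] pointing down, gripper open.
Joint ranges: [-2.87, 2.87], [-0.86, 2.18], [0.17, 2.46], [-1.51, 4.65], [0.06, 2.69], [-2.65, 2.65]. Speed limits (rad/s): [2.57, 2.57, 3.01, 3.14, 3.14, 3.14].

## Interface

Orientations are given as a unit quaternion [w, x, y, z].
In Python, from bench import * gives the robot as it stands. Calls block until the motion is done:
- move_to(position, orientation): joint-space move of the TCP to a pose.
- move_l(position, speed=0.15, orientation=None): straight line of the TCP; orientation=None keeps the orientation; speed is the mean speed in m/s.
- movej(angles): joint-space move.
- gripper_open() and close(): open the fingers fully, or close them until they stop; the grip force is fixed at half the most.
- hold(seconds).
- inverse_kinematics(position, orientation): joint angles nearest the present ones, or None.
- state(): the state.
- get_image(name): name is "side" or "top" or "wrist"; returns a dict with "frame" (400x640x3 uint8, blue, green, red), "depth" (400x640 float32, m along the optical axis (not along the pixel's ray), 0 where there is no reading), "camera_matrix" (3x3 intrinsics, pixels), "view" (4x4, takes a point from world to camera coordinates). Camera axes: x right, y up, looking along -z (the intrinsics and any distortion apply to the point x, -y, -z); pixel columns grow to the right and rows downward; lengths in m; the calibration is good to about 2 mm. A picture is of the moment at which its call begins.
A pose or a line that the arm cannot do raises IKError and nothing moves.
- job_done(): hands the job in; it is judged then, once.
The state is a dict: "time": time; "joint_pos": joint angles; "dq": joint speeds; "joint_torque": joint torques, N m; "ee_pos": TCP position; "ee_rot": TCP orientation; "ft_force": force on the tool from outside, world axes, zero at the start; "moment": the same for the moment, N m; "finger_gap": finger opening in m; "finger_force": force on a finger pad.
Only numpy, scipy, OpenCV 4.12 (cv2) and the standard library are available. Lean on these libraries where they do the work, as an engineer would, in place of code of your own. Each camera call takes 0.05 s, during which the arm holds its last target. There are 200 camera calls.

## Working session

There is one attempt and no reset: what is moved stays moved. The work goes in short steps, each a Python script; the robot and the scene stay as the last script left them, time stands still between calls to the robot, and variables do not carry over. Pictures are saved under pics/ and viewed, at most 10 in all, crops included, and the job is handed in when it is done.

```bash
ls; mkdir -p pics
python3 - <<'E'
from bench import *
import cv2
for n in("top","side"):
    d=get_image(n);cv2.imwrite(f"pics/{n}0.png",d["frame"])
    print(n,d["camera_matrix"],d["view"])
s=state();print(s)
E
```

```text
pics
top [[505.97524721   0.         327.16699403]
 [  0.         505.97524721 200.07537167]
 [  0.           0.           1.        ]] [[-0.0315703  -0.99948911 -0.00498263  0.01544313]
 [ 0.97340011 -0.0318773   0.22688338 -0.59133031]
 [-0.2269263   0.00231269  0.97390919 -1.16800561]
 [ 0.          0.          0.          1.        ]]
side [[500.28963939   0.         322.38547377]
 [  0.         500.28963939 200.74275109]
 [  0.           0.           1.        ]] [[-0.8942663  -0.4469615   0.02265397  0.54745541]
 [ 0.25240163 -0.4619023   0.8502586  -0.10239427]
 [-0.36956894  0.76607551  0.52587747 -1.47695964]
 [ 0.          0.          0.          1.        ]]
{'time': 0.1, 'joint_pos': array([ 1.07330394e+00,  9.17694246e-02,  1.23173962e+00,  8.05413057e-07,
        1.81978352e+00, -5.66911959e-02]), 'dq': array([-0.00111045, -0.00230496, -0.00099731,  0.00030301,  0.00087719,
       -0.00140518]), 'joint_torque': array([ 3.09953655e-03, -4.47853696e+01, -4.07571423e+01,  6.98991003e-02,
        2.82829092e-02, -1.05032498e-04]), 'ee_pos': array([0.25587976, 0.54243525, 0.22964299]), 'ee_rot': array([-2.32889309e-04,  2.18620372e-01,  9.75809618e-01, -8.17428609e-04]), 'ft_force': array([ 0.01782972, -0.48721189,  0.90649215]), 'moment': array([0.08479458, 0.05604253, 0.0124331 ]), 'finger_force': 0.0, 'finger_gap': 0.08758410441185241}
```

View pics/top0.png

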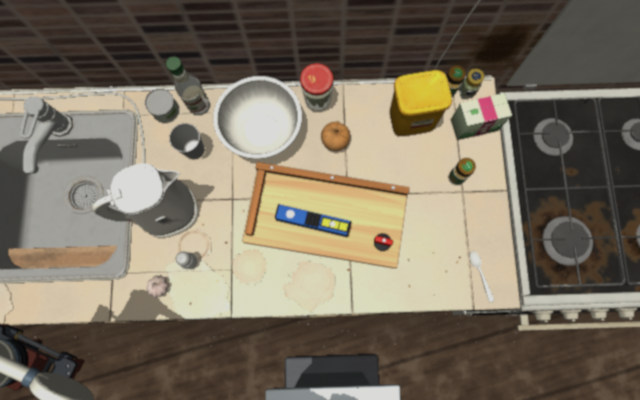

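View pics/side0.png

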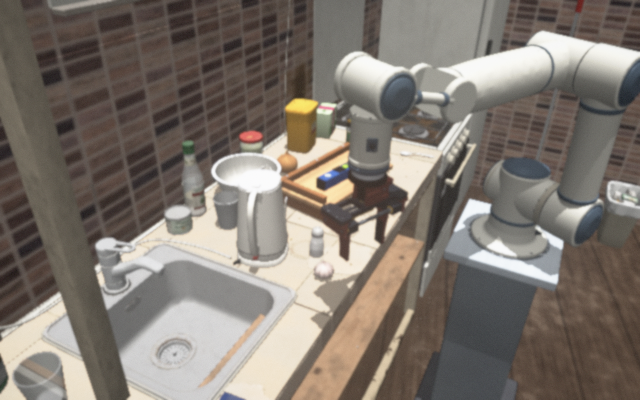

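The top view shows the riser with its back-left corner near pixel (262,169), the back lip running to (408,190) and the left lip to (250,235). The level spans (277,207) to (350,232) and the red knob is at (383,241). Onion (336,136), salt shaker (186,260) and spice jar (462,170) are clear of the paths. In the side view the arm hides the knob end of the riser.

View pics/c1.png

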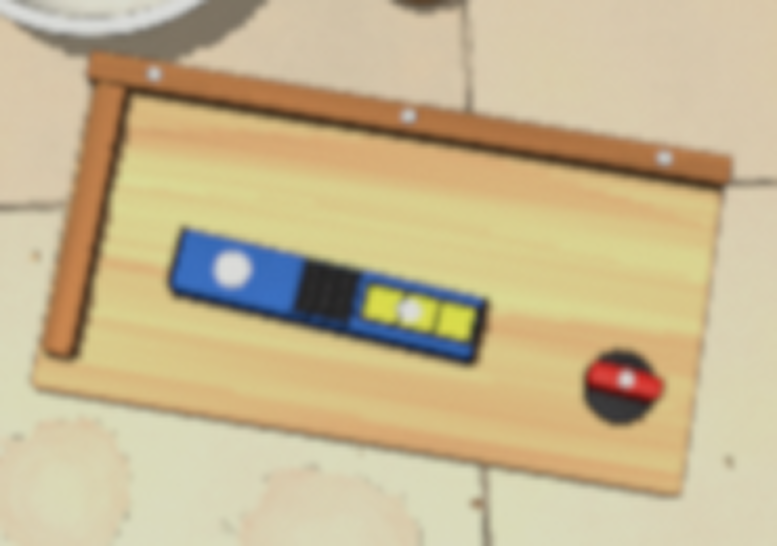

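The crop shows the level lying loose, its bubble left of centre in the vial at crop (410,310). The red bar at (623,378) is almost parallel to the shelf's long side, and the inner lip corner is near (127,92). I'll fit the lip edges next, then do the first push.

Run:
```python
from h import *
d=get_image("top");f=d["frame"];H,S,V=cv2.split(cv2.cvtColor(f,cv2.COLOR_BGR2HSV))
m=np.zeros(f.shape[:2],bool);m[155:245,235:415]=True
m&=(H<=15)&(S>140)&(V>110)
m=cv2.morphologyEx(m.astype(np.uint8),cv2.MORPH_OPEN,np.ones((3,3)))>0
# back lip inner edge: lowest mask pixel per column; left lip inner edge: rightmost per row
L=[];
for u in range(275,405):
    v=np.nonzero(m[155:200,u])[0]
    if len(v):L.append((u,155+v.max()+.5))
L2=[]
for v in range(180,228):
    u=np.nonzero(m[v,240:275])[0]
    if len(u):L2.append((240+u.max()+.5,v))
for n,l in(("back",L),("left",L2)):
    P=onplane(d,l,0.085)[:,:2].astype(np.float32)
    vx,vy,x0,y0=cv2.fitLine(P,cv2.DIST_HUBER,0,.001,.001).ravel()
    res=np.abs((P-[x0,y0])@[-vy,vx]);print(n,len(l),(vx,vy),(x0,y0),np.median(res),np.arctan2(vy,vx))
    if n=="back":b=(np.array([vx,vy]),np.array([x0,y0]))
    else:
        t=np.linalg.solve(np.c_[b[0],-np.array([vx,vy])],np.array([x0,y0])-b[1]);c=b[1]+t[0]*b[0];print("corner",c)
ps=np.arctan2(*(b[0]*[-1,1]*np.sign(b[0][1])));print("yaw",ps)
R=np.array([[np.cos(ps),-np.sin(ps)],[np.sin(ps),np.cos(ps)]])
print("knob in riser",R.T@(np.array([.4847,-.1314])-c)+[80,165][0]*0+[.08,.165])
print("level in riser",R.T@(np.array([.537,.0306])-c)+[.08,.165])
```

```text
back 119 (np.float32(0.19882378), np.float32(0.98003525)) (np.float32(0.63240784), np.float32(-0.029000396)) 0.00061823614 1.3706387
left 48 (np.float32(0.9803269), np.float32(-0.1973807)) (np.float32(0.5847777), np.float32(0.16333808)) 0.0005661234 -0.19868535
corner [0.6680278  0.14657636]
yaw -0.20015759512255005
knob in riser [-0.04439941 -0.14387656]
level in riser [-0.02535302  0.02528763]
```

```bash
cat >> h.py <<'E'
PS=-0.2002;C=np.array([.6680,.1466]);Rz=np.array([[np.cos(PS),-np.sin(PS)],[np.sin(PS),np.cos(PS)]])
def W(x,y,z): return np.r_[C+Rz@(np.array([x,y])-[.08,.165]),z]   # riser xy, world z -> world
def T():       # TCP in riser xy
    p=state()["ee_pos"];return np.r_[Rz.T@(p[:2]-C)+[.08,.165],p[2]]
def F():
    a=np.mean([state()["ft_force"] for _ in range(1)],0);return np.r_[Rz.T@a[:2],a[2]]
def push(axis,start,end,lim,z,other,step=.0015):
    f0=F();x=start
    while x<end:
        x+=step;move_l(W(*((x,other) if axis==0 else (other,x)),z),speed=.05)
        f=F()-f0
        if abs(f[axis])>lim:break
    print("push",axis,x,T(),f,state()["time"]);return x
E
python3 - <<'E'
from h import *
q=quat(PS+np.pi)
move_l([.25,.34,.25],speed=.3)
move_to(W(-.075,.025,.2),q);print(T(),state()["time"])
move_l(W(-.075,.025,.083),speed=.15)
print(F(),T())
move_l(W(.015,.025,.083),speed=.07);print(F(),T())
x=push(0,.015,.042,10,.083,.025)
d=get_image("top");cv2.imwrite("pics/p2.png",cv2.resize(d["frame"][140:290,220:430],None,fx=3.5,fy=3.5))
E
```

```text
[-0.07513525  0.02599946  0.19993201] 2.4583
[ 0.42832447 -0.27417101  0.44567182] [-0.07444764  0.02529862  0.08423556]
[-1.498621   -0.58011622  0.47358014] [0.01498693 0.02494153 0.0831277 ]
push 0 0.03750000000000002 [0.03465386 0.02493419 0.08204358] [-11.68072042  -0.96187802   4.00442283] 8.575
```

View pics/p2.png

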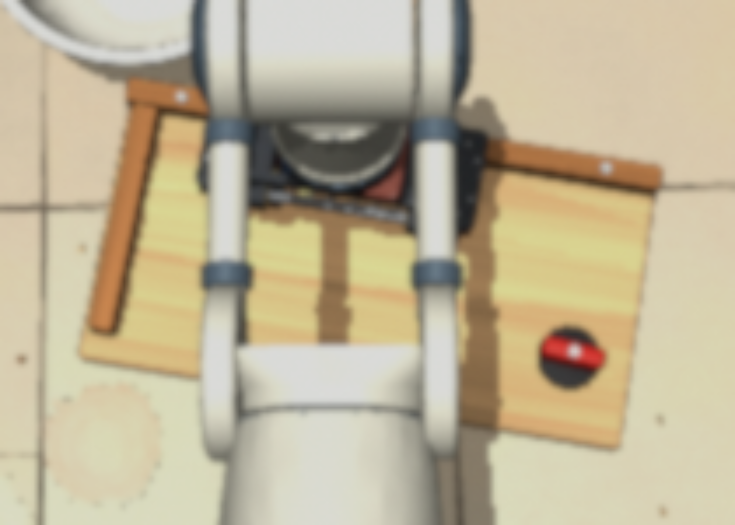

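The gripper hides the level, but contact came at riser x = 35 mm, where the back lip should stop it. The knob at (572,352) hasn't moved. Next I push the right end towards the left lip.

Run:
```python
from h import *
move_l(W(.0,.025,.083),speed=.15);move_l(W(.0,.025,.145),speed=.2)
close()
move_l(W(.062,-.105,.145),speed=.25);move_l(W(.062,-.105,.083),speed=.12);print(F(),T())
move_l(W(.062,-.045,.083),speed=.07);print(F(),T())
x=push(1,-.045,-.018,10,.083,.062)
x=T()[1];move_l(W(.062,x-.03,.083),speed=.15);move_l(W(.062,x-.03,.145),speed=.2)
move_l(W(0.0,.075,.145),speed=.25);move_l(W(0,.075,.083),speed=.12)
move_l(W(.025,.075,.083),speed=.07);print(F(),T())
push(0,.025,.042,10,.083,.075)
move_l(W(.0,.075,.083),speed=.15);move_l(W(-.04,.0,.20),speed=.2)
move_to([.4,-.1,.3],quat(PS+np.pi))
d=get_image("top");cv2.imwrite("pics/p3.png",cv2.resize(d["frame"][150:280,235:420],None,fx=4.2,fy=4.2,interpolation=cv2.INTER_CUBIC))
d=get_image("wrist");cv2.imwrite("pics/w3.png",d["frame"]);print(state()["time"])
```

```text
[ 0.88669571 -0.15441899 -0.03089323] [ 0.06218052 -0.10455366  0.08364044]
[ 0.12073878 -0.43969056  0.08039248] [ 0.06180433 -0.04460748  0.08262208]
push 1 -0.019499999999999976 [ 0.06254632 -0.02260986  0.08323784] [  1.6277175  -12.86081672   2.37565099] 17.475
[-0.27875526 -0.56018746  0.00885821] [0.0251804  0.07500646 0.08321128]
push 0 0.03700000000000001 [0.03423328 0.0752506  0.08240895] [-11.44813456   0.09670537   5.45128137] 22.1917
24.35
```

View pics/p3.png

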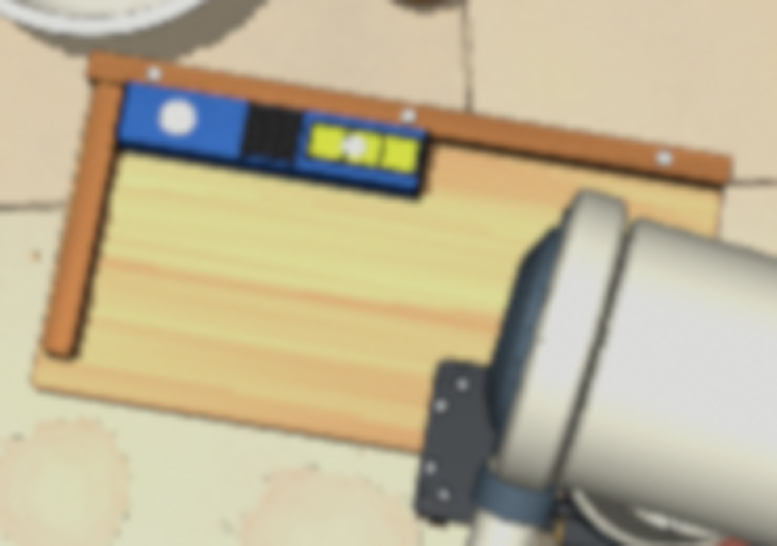

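The level is flush: it touches the back lip along its length, with its left end at the left lip, near crop (120,130). I'll press now with the gripper turned so its narrow side faces the vial, and check what the wrist and top cameras see.

```bash
cat >> h.py <<'E'
def press(lim=14,z=.118,zmin=.09):
    f0=F()[2]
    while z>zmin:
        z-=.001;move_l(W(.062,.075,z),speed=.03);f=F()[2]-f0
        if f>lim:break
    hold(.5);print("press",z,T(),F(),F()[2]-f0,state()["time"]);return z
E
python3 - <<'E'
from h import *
q=quat(PS+np.pi/2)
move_to(W(.062,.075,.2),q);print(state()["joint_pos"],T())
d=get_image("wrist");cv2.imwrite("pics/w4a.png",d["frame"])
move_l(W(.062,.075,.118),speed=.12)
press()
hold(1)
a=get_image("wrist")["frame"];b=get_image("top")["frame"]
cv2.imwrite("pics/w4.png",np.hstack([cv2.resize(a,(480,300)),cv2.resize(b[140:260,240:370],(320,300))]))
print(F(),T(),state()["time"])
E
```

```text
[ 4.41349375e-02  1.83464040e-01  1.18395281e+00 -1.51474341e-04
  1.77415222e+00  2.43703473e-01] [0.06198092 0.07493046 0.20010604]
press 0.10199999999999998 [0.06327208 0.07439228 0.10639205] [-2.92750826 -4.64378506 17.30008098] 16.535381011221375 31.425
[-3.35934687 -4.38951449 16.53704871] [0.06327137 0.07440193 0.10639455] 32.525
```

View pics/w4.png

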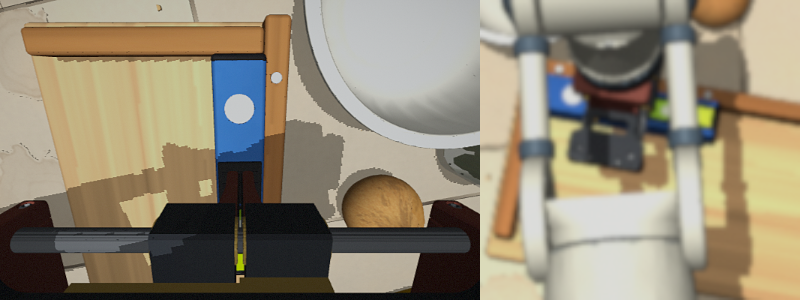

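The wrist image shows the camera facing the left end of the level, so the vial is hidden, and the arm covers it in the top view too. The press is firm at about 16 N. I'll lift, hover over the knob, and read the unpressed bubble from the top camera; the pressed reading is that plus 8 mm.

```bash
cat >> h.py <<'E'
def riser(d,uv,z=.1): return (onplane(d,uv,z)[:,:2]-C)@Rz+[.08,.165]
def bubble(n=12,cam="top"):
    out=[]
    for _ in range(n):
        d=get_image(cam);f=d["frame"];H,S,V=cv2.split(cv2.cvtColor(f,cv2.COLOR_BGR2HSV))
        v,u=np.indices(H.shape);R=riser(d,np.c_[u.ravel(),v.ravel()]).reshape(*H.shape,2)
        reg=(abs(R[...,0]-.062)<.013)&(abs(R[...,1]-.022)<.036)
        y=reg&(H>22)&(H<40)&(S>100)&(V>60);w=reg&(S<90)&(V>130)&(abs(R[...,0]-.062)<.009)
        Y=R[...,1][y];lo,hi=np.percentile(Y,[1,99]);mid=(lo+hi)/2
        wt=(255.-S[w]);out.append([np.average(R[...,1][w],weights=wt)-mid,mid,hi-lo,w.sum()])
    o=np.array(out);print("bubble",o.mean(0).round(4),o[:,0].std().round(4),f"{state()['time']:.1f}");return o[:,0].mean()
E
python3 - <<'E'
from h import *
move_l(W(.062,.075,.14),speed=.15)
q=quat(1.292)
gripper_open()
move_to(np.r_[.4847,-.1314,.15],q)
hold(.3)
bubble()
d=get_image("top");cv2.imwrite("pics/p5.png",np.hstack([cv2.resize(d["frame"][160:220,255:345],(480,320),interpolation=cv2.INTER_CUBIC),cv2.resize(d["frame"][140:300,250:410],(320,320))]))
E
```

```text
bubble [6.90000e-03 2.06000e-02 6.14000e-02 2.60833e+01] 0.0 36.2
```

View pics/p5.png

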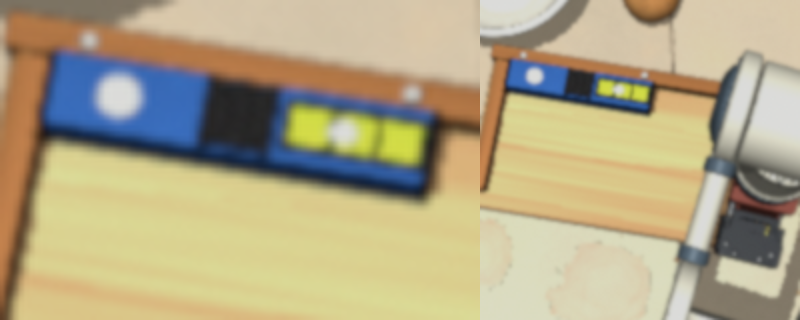

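The enlarged top view shows the vial from 287 to 425 and the bubble at 343, about 6.5 mm left of the middle, with the right line at 380. The true pressed reading is therefore about +14.5 mm, which needs roughly 1.2 rad clockwise. I'll turn the knob and read again.

Run:
```python
from h import *
P=np.array([.4847,-.1314,.083])
move_l(P,speed=.12);print(F())
close();print(state()["finger_gap"],state()["finger_force"],F())
for k in range(1,5):
    t=.3*k;move_to(P+[0,0,.01*t],quat(1.292-t))
    print(F().round(1),state()["moment"].round(2),round(state()["time"],1))
gripper_open();hold(.2)
p=state()["ee_pos"];move_l(np.r_[p[:2],.15],speed=.2);hold(.4)
bubble(6)
```

```text
[0.7015691  0.53337388 0.7736094 ]
0.013993406143546723 29.996888637542725 [-0.41789032  0.81773785  0.80126725]
[ 0.4  1.3 -1.3] [ 0.05  0.19 -0.12] 38.4
[-0.1  3.2 -1.3] [ 0.3   0.15 -0.18] 38.8
[ 1.   5.3 -2.1] [ 0.4   0.02 -0.1 ] 39.2
[ 0.8  6.1 -1.4] [ 0.46  0.04 -0.13] 39.6
bubble [-7.70e-03  2.33e-02  6.09e-02  2.90e+01] 0.0001 42.1
```

Run:
```python
from h import *
close()
q=quat(4.06)
p=W(.062,.075,.15);print(inverse_kinematics(p,q))
try: move_to(p,q)
except IKError as e: print(e);q=quat(PS+np.pi/2);move_to(p,q)
print(T(),state()["joint_pos"].round(2),state()["time"])
move_l(W(.062,.075,.122),speed=.12)
press(z=.122)
hold(1)
a=get_image("wrist")["frame"];b=get_image("top")["frame"]
cv2.imwrite("pics/w6.png",np.hstack([cv2.resize(a,(480,300)),cv2.resize(b[150:240,250:346],(320,300))]))
print(F(),T(),state()["finger_gap"],state()["time"])
```

```text
[ 4.41541876e-02  1.85292200e-01  1.27033463e+00 -4.44089210e-16
  1.68596583e+00 -2.44504949e+00]
[0.0619959 0.0748499 0.1500282] [ 0.04  0.19  1.27 -0.    1.69 -2.44] 46.4917
press 0.10599999999999998 [0.06320268 0.07427109 0.1100664 ] [-1.94778691 -4.14769411 15.51383638] 14.553734521115983 51.375
[-3.08131816 -4.19491511 14.85045052] [0.06320653 0.07429258 0.11006971] 0.00023834238743786654 52.475
```

View pics/w6.png

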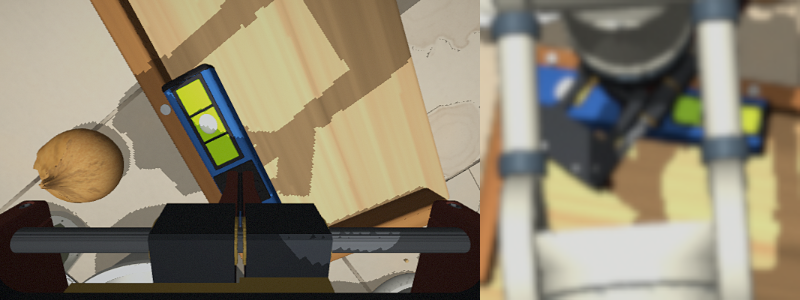

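The wrist image shows the bubble (207,124) between the two black lines, near (195,110) and (212,135), with the level against the back lip. I'll enlarge it to check the centring.

Run:
```python
from h import *
fs=np.mean([get_image("wrist")["frame"] for _ in range(6)],0).astype(np.uint8)
c=fs[80:270,200:390];M=cv2.getRotationMatrix2D((95,95),-28,1)
c=cv2.resize(c,(570,570),interpolation=cv2.INTER_CUBIC);cv2.imwrite("pics/w7.png",c)
d=get_image("wrist")
H,S,V=cv2.split(cv2.cvtColor(d["frame"],cv2.COLOR_BGR2HSV))
v,u=np.indices(H.shape)
for z in(.100,.104):
    R=riser(d,np.c_[u.ravel(),v.ravel()],z).reshape(*H.shape,2)
    reg=(abs(R[...,0]-.062)<.014)&(abs(R[...,1]-.022)<.04)
    y=reg&(H>22)&(H<45)&(S>100)&(V>60);w=reg&(S<90)&(V>110)&(abs(R[...,0]-.062)<.008)
    lo,hi=np.percentile(R[...,1][y],[.5,99.5]);print(z,lo,hi,(lo+hi)/2,w.sum(),R[...,1][w].mean(),np.percentile(R[...,1][w],[3,97]),R[...,0][w].mean())
    k=reg&(V<70)&(abs(R[...,0]-.062)<.006)
    h,e=np.histogram(R[...,1][k],bins=np.arange(-.012,.06,.001));print(dict((round(a*1000),int(b)) for a,b in zip(e,h) if b>8))
print(state()["time"])
```

```text
0.1 -0.005960551674561138 0.0534124891351691 0.02372596873030398 507 0.023128203685393648 [0.01688267 0.02933631] 0.0635977738894759
{-12: 52, -11: 52, -10: 40, -9: 50, -8: 49, -7: 28, 12: 21, 13: 41, 33: 17, 34: 42, 53: 14, 54: 39, 55: 39, 56: 12}
0.104 -0.005688176605565611 0.05223651758298081 0.0232741704887076 507 0.02269098733098462 [0.0165978  0.02874765] 0.06276342730876289
{-12: 55, -11: 54, -10: 50, -9: 46, -8: 52, -7: 47, 12: 23, 13: 40, 33: 44, 34: 12, 52: 24, 53: 39, 54: 40, 58: 27}
52.825
```

View pics/w7.png

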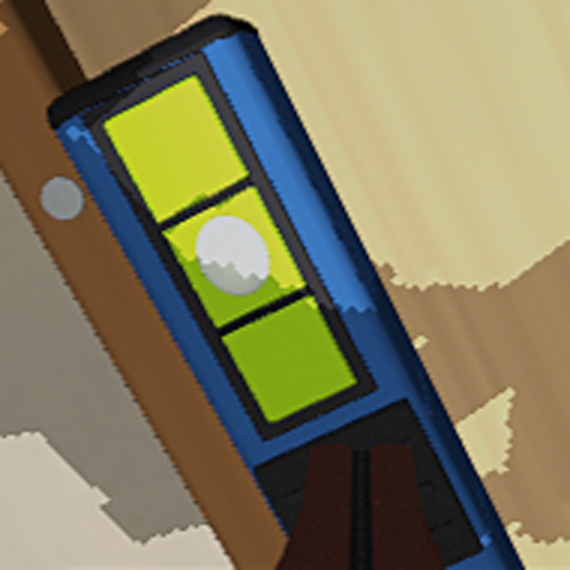

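The close-up shows the bubble at (232,254), centred between the lines near (208,200) and (265,312), measured 0.6 mm off the middle. The level is tight to the back lip, so I'm handing in.

```bash
python3 -c "
from bench import *
print(state()['ft_force']);print(job_done())"
```

```text
[-2.70245162 -4.31053625 14.8140769 ]
the job is handed in; nothing more can be done
None
```

The job is handed in: the level is flush in its corner and still pressed at about 15 N, the bubble measured about 0.6 mm from the middle of its lines, and the arm never went near the onion, salt shaker or spice jar; the verdict was not returned.

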